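# Roll down the trim strip of a bench riser

## Task

The sectioned aluminium trim strip along one edge of the wooden riser stands up out of its groove: take the hand roller by its handle and roll it firmly along the strip from one end to the other so that every section is flush with the wood. Press with the roller's wheels only, never with the gripper, and leave the jars on the riser and the beaker in the tray alone. Then stand the roller back upright on the middle of the black rubber mat and let go.

Things in the scene. Friction and masses are not known exactly. Their poses are not given: they have to be found in the camera images.
- riser: Low pale wood riser, fixed: 200 (x, front to back) by 290 (y) mm, flat top 50 mm up. Origin: centre of underside. A groove along y, centred 60 mm before the middle (x = -60 mm), 24 mm wide, 200 mm long, centred in y, holds the 22 mm wide strip. Flat wood goes on 28 mm in front of the groove, 45 mm past its ends and behind it, where three jars stand in a row.
- strip_left (a point): Fixed point on the strip's centre line at its +y end (riser's y), at the level of the riser's top, where the seated strip's top lies
- strip_right (a point): The same at the strip's -y end, 200 mm from strip_left
- roller: Upright hand roller, 0.45 kg: two grey wheels in line, 44 mm diameter and width, axles 52 mm apart, under a steel frame 94 (x) by 56 (y) mm, top 60 mm up, with a square upright wooden handle 30 x 30 mm in the middle, 60 to 126 mm up. Origin: ground level, under its middle; rolls along x; z up. Slight wheel drag keeps it where set down. On the riser the wheels overlap the groove onto the wood.
- wheel_front (a joint): Angle of the wheel on the roller's +x side (rad), 0 at the start; grows as the roller rolls towards its own +x, 1 rad for 22 mm
- wheel_rear (a joint): The same for the wheel on the roller's -x side
- mat: Black rubber mat, fixed flat on the desk, 160 by 160 mm, 4 mm thick; origin at the centre of its underside. At the left or right of the riser; the other side has a steel tray
- tray: Fixed shallow steel tray, 160 by 160 mm, 22 mm high, with a beaker in it; origin at the centre of its underside
- beaker: Glass beaker in the tray, 68 mm across, 85 mm high; origin at the centre of its underside; leave alone
- section1 (a joint): How far section 1 of 5 of the aluminium trim strip (39 mm long each, 40 mm pitch, numbered from strip_left to strip_right) is pressed down: 0 stands 5 mm above the riser's top, 0.005 m is flush. Starts at 0 to 0.001. Yields only to about 8 N pushing down, and stays where it is pushed
- section2 (a joint): How far section 2 of 5 of the aluminium trim strip (39 mm long each, 40 mm pitch, numbered from strip_left to strip_right) is pressed down: 0 stands 5 mm above the riser's top, 0.005 m is flush. Starts at 0 to 0.001. Yields only to about 8 N pushing down, and stays where it is pushed
- section3 (a joint): How far section 3 of 5 of the aluminium trim strip (39 mm long each, 40 mm pitch, numbered from strip_left to strip_right) is pressed down: 0 stands 5 mm above the riser's top, 0.005 m is flush. Starts at 0 to 0.001. Yields only to about 8 N pushing down, and stays where it is pushed
- section4 (a joint): How far section 4 of 5 of the aluminium trim strip (39 mm long each, 40 mm pitch, numbered from strip_left to strip_right) is pressed down: 0 stands 5 mm above the riser's top, 0.005 m is flush. Starts at 0 to 0.001. Yields only to about 8 N pushing down, and stays where it is pushed
- section5 (a joint): How far section 5 of 5 of the aluminium trim strip (39 mm long each, 40 mm pitch, numbered from strip_left to strip_right) is pressed down: 0 stands 5 mm above the riser's top, 0.005 m is flush. Starts at 0 to 0.001. Yields only to about 8 N pushing down, and stays where it is pushed
- jar1: White plastic jar, 58 mm across, 70 mm high, one of three standing on the riser about 110 mm behind the strip; origin at the centre of its underside; leave alone
- jar2: White plastic jar, 58 mm across, 70 mm high, one of three standing on the riser about 110 mm behind the strip; origin at the centre of its underside; leave alone
- jar3: White plastic jar, 58 mm across, 70 mm high, one of three standing on the riser about 110 mm behind the strip; origin at the centre of its underside; leave alone
Not all that is in view belongs to the job. Leave any red or yellow look-alike of the roller alone. Several things have the shape of the mat; the one meant has the colours described above.

How it is judged:
By the outcome, as a careful person would: the job done as asked, in the order asked, and still so for the second after the job is handed in, with the robot touching nothing.
It also fails if it takes over 56 s, if anything falls off the work surface, if the arm or the gripper's body presses on something with over 40 N, if the wrist force passes 120 N, or if a joint passes its speed limit or range.

## Robot

A 6-joint arm with a two-finger parallel gripper is mounted at the origin on the work surface. World frame = base frame: x ahead of the robot, y to its left, z up, the work surface at z = 0. Lengths are in m, angles in rad, forces in N, time in s.
With the tool pointing down it reaches from about 0.25 to 0.8 m from the base axis. Payload 3.9 kg.
Tool frame: the origin (TCP) lies at the very end of the fingers, on their centre line; the grasp point (between the pads) lies 19 mm behind it; z points along the fingers, y is the line along which they close (so a half turn about z gives the same grasp; the last joint's range is limited). The gripper opens to 85 mm and grips with 20 to 120 N. Pads are 22 mm wide; open, the fingers measure 114 mm over their backs; the gripper's body (76 mm by 85 mm) begins 54 mm behind the grasp point. The pads swing forward as they close: fully open they stand 13 mm farther back than shut.
Start: joints at [0, 0.26, -0.138, 1.173, 0, 1.571], TCP at [0.525, -0, 0.231] pointing down, gripper open.
Joint ranges: [-2.78, 2.78], [-0.83, 1.72], [-1.28, 1.37], [-1.9, 2.12], [-1.57, 1.48], [-3.14, 3.14]. Speed limits (rad/s): [2.57, 2.57, 3.14, 3.14, 3.14, 3.14].

## Interface

Orientations are given as a rotation vector (axis times angle).
In Python, from plant import bot gives the robot as it stands. The module is installed in compiled form; this text tells all that it offers.
- The arm moves only by the tool step_arm, never from a script. Its argument "targets" is a list of rows, each a list of 3 entries, a list of its own where there are three numbers: the shift along the tool's x, y, z in cm, then the turn, a rotation vector about the tool's x, y, z in rad, then the closure, from 0 (fully open) to 1 (shut). In form: [[[tx, ty, tz], [rx, ry, rz], grip], ...]. A call has exactly 8 rows; each row shifts and turns the commanded pose from where the row before left it, along the tool's axes as they then stand; what a row does not reach is not made up. A row lasts 1/12 s, in which the tool goes at most 41.7 mm and 7.16 degrees, less where a joint would pass 70% of its speed; a pose out of reach is approached as far as the arm can. A call is refused whole if a number of a shift passes 4.17 or a number of a turn 0.125, either way. A call with a gripper value outside its range is refused whole. The fingers move at their own pace and stop on an object; "newtons" is the grip in N (left out, the last holds). Time passes only in rows, so rows that do not move let the fingers close, or fill a call up. It gives the time, the measured TCP pose, the force, the opening and the grip force at its end, in the units of the state.
- bot.read_state(): the state, without advancing time (a new reading comes with each control period).
- bot.camera(name): name is "scene" or "side" or "wrist"; returns a dict with "color" (480x640x3 uint8, red, green, blue), "fov_y" (degrees; the focal length in pixels is half the picture's height over the tangent of half this angle, whatever the lens; pixels are square), "cx", "cy" (the principal point, pixels), "origin" and "orientation" of the camera in the world. Camera axes: x right, y down, z forward; pixel columns grow to the right and rows downward; lengths in m; the calibration is good to about 2 mm. The wrist camera is an equidistant fisheye: a pixel r from the principal point sees the ray r / f radians off the axis. A picture is of the moment at which its call begins. There is no depth.
- bot.sign_off(): hands the job in; it is judged then, once.
Trained networks look in the newest picture that a camera, given by its name, has taken for a name from the list of things; names that differ only in an ending like _2 or _b are one class to them, and where a whole thing is asked for, a point or a joint stands for the part that bears it (a point fixed in the world has none). Each returns a list of dicts, best first, with "confidence" (0 to 1); they miss things now and then, are a little off and sometimes report something else, mostly with a low value. They report only what shows in the picture. A call takes as long as a camera call. They do not tell look-alikes from the thing itself.
- bot.find_in(query, camera): "position" ([x, y, z] in m, in the coordinates of the camera as it stood for that picture, good to about 4 mm: the middle of the surface that is visible of it).
- bot.mark_of(query, camera): "position" ([x, y, z] in m, in the coordinates of the camera as it stood for that picture, good to about 4 mm: a listed point, or the origin of a listed thing).
The state is a dict: "clock": time; "joint_positions": joint angles; "joint_velocities": joint speeds; "joint_efforts": joint torques, N m; "position": TCP position; "eef_rot": TCP orientation; "contact_force": force on the tool from outside, world axes, zero at the start; "moment": the same for the moment, N m; "finger_gap": opening from 0.0 (shut) to 1.0 (fully open); "grasp_force": force on a finger pad.
Only numpy, scipy, OpenCV 4.12 (cv2) and the standard library are available. Lean on these libraries where they do the work, as an engineer would, in place of code of your own. Each camera call takes 0.05 s, during which the arm holds its last target. There are 200 camera calls.

## Working session

There is one attempt and no reset: what is moved stays moved. The work goes in short steps, Python scripts to look and compute and a tool call to move; the robot and the scene stay as the last step left them, time stands still between calls to the robot, and variables do not carry over. Pictures are saved under pics/ and viewed, at most 10 in all, crops included, and the job is handed in when it is done.

Besides the shell and the picture viewer there is one more tool, called after ">>>" by a JSON object that holds its "api" and its "payload". step_arm: Moves the arm, as the interface text tells. Its arguments: {"type":"object","properties":{"targets":{"type":"array","items":{"type":"array"}},"newtons":{"type":"number"}},"required":["targets"]}

```bash
mkdir -p pics
cat > h.py <<'E'
import numpy as np,cv2
from scipy.spatial.transform import Rotation as R
from plant import bot
def rot(o):
    o=np.array(o,float)
    return o if o.shape==(3,3) else (R.from_quat(o).as_matrix() if o.size==4 else R.from_rotvec(o).as_matrix())
def world(c,p): return rot(c["orientation"])@np.array(p)+np.array(c["origin"])
def look(cam,names,f="mark_of",save=None):
    c=bot.camera(cam)
    if save: cv2.imwrite(f"pics/{save}.png",c["color"][:,:,::-1])
    fl=240/np.tan(np.radians(c["fov_y"]/2))
    for n in names:
        for d in getattr(bot,f)(n,cam)[:4]:
            p=np.array(d["position"])
            if cam!="wrist": px=[c["cx"]+fl*p[0]/p[2],c["cy"]+fl*p[1]/p[2]]
            else:
                r=np.hypot(p[0],p[1]);k=fl*np.arctan2(r,p[2])/max(r,1e-9);px=[c["cx"]+k*p[0],c["cy"]+k*p[1]]
            print(cam,n,round(d["confidence"],2),world(c,p).round(4),np.round(px).astype(int),{k:v for k,v in d.items() if k not in("position","confidence")})
    return c
E
python3 - <<'E'
from h import *
N=["riser","strip_left","strip_right","roller","mat","tray","beaker","jar1"]
c=look("scene",N,save="s0"); print(c["origin"],c["orientation"],c["fov_y"])
look("side",N,save="d0")
print(bot.read_state())
E
```

```text
scene riser 0.36 [0.5175 0.3178 0.0066] [470 244] {}
scene strip_right 0.95 [ 0.4929 -0.0843  0.0494] [312 249] {}
scene roller 0.92 [ 0.4993 -0.3075  0.0017] [219 279] {}
scene roller 0.68 [ 0.3028 -0.2222  0.0013] [243 217] {}
scene mat 0.88 [ 0.4861 -0.3154  0.0058] [215 274] {}
scene mat 0.68 [ 5.376e-01 -5.560e-01 -4.000e-04] [111 310] {}
scene beaker 0.75 [0.5153 0.3173 0.0038] [470 245] {}
scene jar1 0.68 [ 0.6134 -0.0801  0.0525] [326 287] {}
scene jar1 0.64 [0.622  0.0891 0.0534] [399 278] {}
scene jar1 0.62 [0.6149 0.0009 0.053 ] [361 281] {}
[ 1.46455363 -0.33315838  1.11992965] [-1.92321081 -1.55002669  0.59666275] 42.33523054221007
side riser 0.57 [5.69e-01 1.01e-02 5.00e-04] [322 232] {}
side strip_left 0.6 [0.5173 0.119  0.0467] [292 203] {}
side strip_right 0.63 [ 0.4984 -0.083   0.0492] [314 251] {}
side roller 0.95 [ 0.5036 -0.3065  0.0021] [353 322] {}
side roller 0.95 [ 0.3111 -0.2279 -0.0005] [272 326] {}
side roller 0.68 [ 0.302  -0.3662  0.004 ] [290 372] {}
side roller 0.28 [ 0.5189  0.3273 -0.004 ] [268 174] {}
side mat 0.88 [ 0.4918 -0.3251  0.0019] [352 329
[... 398 characters left out ...]
 'joint_positions': array([-2.27888595e-05,  2.59965976e-01, -1.38103325e-01,  1.17271050e+00,
        5.90359446e-06,  1.57075660e+00]), 'joint_velocities': array([-0.00110252, -0.00035921, -0.00060011, -0.00184413, -0.00031661,
       -0.00026563]), 'joint_efforts': array([-1.34429945e-03, -4.05598676e+01,  2.54238403e+01,  7.30200791e-04,
       -2.49000886e-04,  6.17582828e-06]), 'position': array([ 5.24983823e-01, -1.00722709e-05,  2.31320914e-01]), 'eef_rot': array([2.22141734e+00, 2.22145498e+00, 2.49086811e-05]), 'contact_force': array([0.6452039 , 0.35754098, 0.4735257 ]), 'moment': array([ 0.00022975,  0.02671317, -0.03099451]), 'grasp_force': 0.0, 'finger_gap': 0.9988284680447104}
```

View pics/s0.png

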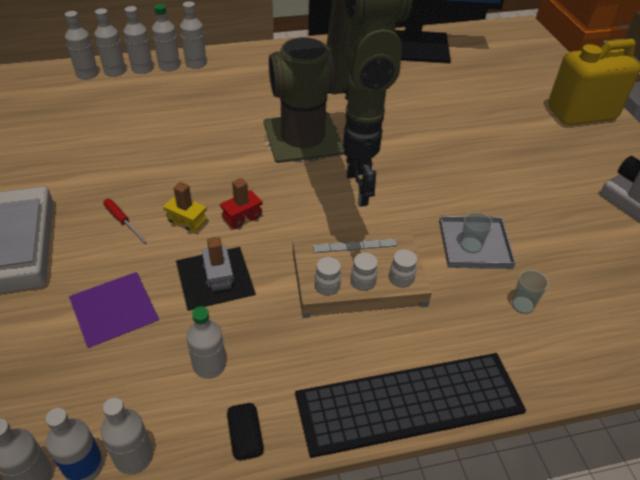

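View pics/d0.png

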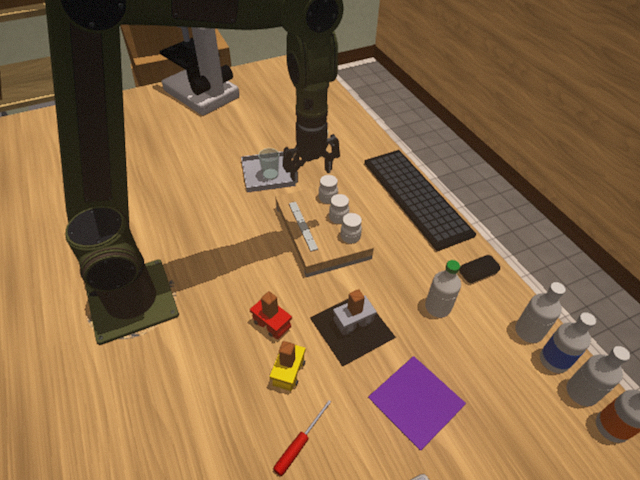

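Scene picture: candidates are the grey roller on the black mat at (217,265), the red look-alike at (241,205) and the yellow one at (186,210). The mat is the black one at (215,275), not the purple one at (115,308). I choose grey on black and check it in a close crop.

Run:
```python
import cv2,numpy as np
a=cv2.imread("pics/s0.png")[220:320,165:265];b=cv2.imread("pics/d0.png")[275:375,300:400]
cv2.imwrite("pics/c0.png",np.hstack([cv2.resize(a,(400,400),interpolation=2),cv2.resize(b,(400,400),interpolation=2)]))
```

```text
(no output)
```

View pics/c0.png

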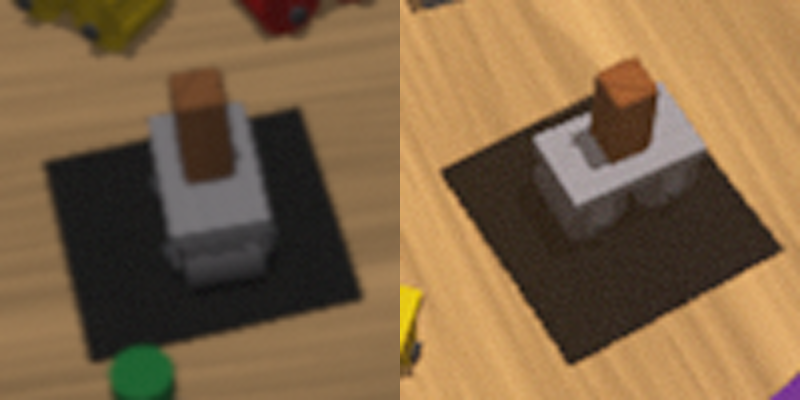

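The crop confirms it: grey steel frame, brown handle, standing on the black mat. Next I get the yaw angles from the corner pixels.

```bash
cat >> h.py <<'E'
def onplane(c,uv,z):
    fl=240/np.tan(np.radians(c["fov_y"]/2))
    d=rot(c["orientation"])@np.array([(uv[0]-c["cx"])/fl,(uv[1]-c["cy"])/fl,1]);o=np.array(c["origin"])
    return (o+d*(z-o[2])/d[2])[:2]
E
python3 - <<'E'
from h import *
s=bot.camera("scene");d=bot.camera("side")
def sh(n,c,pts,z):
    P=np.array([onplane(c,p,z) for p in pts]);e=np.roll(P,-1,0)-P
    print(n,P.mean(0).round(4),"len",np.hypot(*e.T).round(3),"ang",np.degrees(np.arctan2(e[:,1],e[:,0])).round(1))
S=lambda L:[(165+x/4,220+y/4) for x,y in L]
D=lambda L:[(300+x/4-100,275+y/4) for x,y in L]
sh("frame s",s,S([(150,120),(240,103),(270,225),(168,240)]),.06)
sh("frame d",d,D([(535,138),(660,85),(705,155),(577,205)]),.06)
sh("mat s",s,S([(46,162),(298,110),(360,298),(92,362)]),.004)
sh("mat d",d,D([(443,172),(600,95),(782,248),(570,364)]),.004)
sh("handle s",s,S([(170,75),(222,70)]),.126)
sh("handle d",d,D([(594,78),(637,60),(658,88),(614,108)]),.126)
for c,f in((s,"s0"),(d,"d0")):
    im=cv2.imread(f"pics/{f}.png")
    P=[onplane(c,(u,v),.055) for v in range(480) for u in range(640) if im[v,u].min()>140 and im[v,u].max()-im[v,u].min()<30]
    P=np.array(P);P=P[(P[:,0]>.45)&(P[:,0]<.55)&(abs(P[:,1])<.15)]
    m=P.mean(0);w,V=np.linalg.eigh(np.cov(P.T));a=V[:,1]*np.sign(V[1,1]);t=(P-m)@a
    print(f,len(P),m,np.degrees(np.arctan2(a[1],a[0])),m+a*t.min(),m+a*t.max(),2*np.sqrt(3*w))
E
```

```text
frame s [ 0.4993 -0.309 ] len [0.053 0.097 0.057 0.093] ang [  93.3    2.5  -90.6 -179.9]
frame d [ 0.5025 -0.3118] len [0.09  0.058 0.088 0.054] ang [  1.6 -90.1 179.   91.7]
mat s [ 0.4936 -0.3175] len [0.155 0.155 0.155 0.158] ang [  94.5    4.9  -84.5 -175.1]
mat d [ 0.4857 -0.3227] len [0.121 0.159 0.158 0.155] ang [   5.1  -71.7 -174.8   94.8]
handle s [ 0.4851 -0.3075] len [0.029 0.029] ang [ 86.1 -93.9]
handle d [ 0.5017 -0.3111] len [0.03  0.023 0.03  0.024] ang [   1.6  -86.  -176.9   91.7]
s0 4 [ 0.54609717 -0.03102485] 87.09024131149 [ 0.54462866 -0.05991622] [0.54896139 0.02532582] [0.00308585 0.13306343]
d0 277 [0.50568793 0.01080657] 84.47804116600607 [ 0.49667959 -0.08237426] [0.51557354 0.11306184] [0.0196581  0.21718734]
```

>>> {"api": "step_arm", "payload": {"targets": [[[-3.9,-0.3,0],[0,0,0],0],[[-3.9,-0.3,0],[0,0,0],0],[[-3.9,-0.3,0],[0,0,0],0],[[-3.9,-0.3,0],[0,0,0],0],[[-3.9,-0.3,0],[0,0,0],0],[[-3.9,-0.3,0],[0,0,0],0],[[-3.8,-0.3,0],[0,0,0],0],[[-3.8,-0.2,0],[0,0,-0.03],0]]}}

```text
clock: 1.67
position: [0.5014, -0.3119, 0.2314]
eef_rot: [2.188, 2.255, 0.0]
contact_force: [1.5, -0.1, 0.2]
finger_gap: 1.0
grasp_force: 0.0
```

Run:
```python
from h import *
s=bot.read_state();print(s["clock"],s["position"],s["joint_positions"].round(3))
look("wrist",["roller","mat","strip_right","strip_left"],save="w0")
look("side",["roller","mat"]);look("scene",["strip_right","strip_left","riser"]);look("side",["strip_right","strip_left","riser"])
```

```text
1.6667 [ 0.50138609 -0.31190763  0.2314163 ] [-0.557  0.373  0.028  1.225  0.     0.984]
wrist roller 0.85 [ 0.2963 -0.3648 -0.0011] [144 248] {}
wrist roller 0.82 [ 0.308  -0.2276 -0.0007] [146 126] {}
wrist roller 0.78 [ 0.4985 -0.3107  0.0006] [321 204] {}
wrist mat 0.83 [ 5.360e-01 -5.475e-01 -3.000e-04] [346 391] {}
side roller 0.82 [ 0.2998 -0.3656  0.0035] [289 372] {}
side mat 0.92 [ 0.4914 -0.3238  0.0017] [352 329] {}
side mat 0.68 [ 0.5424 -0.5574  0.003 ] [419 401] {}
scene strip_right 0.88 [ 0.4941 -0.084   0.0515] [312 249] {}
scene strip_left 0.88 [0.5129 0.1172 0.0521] [396 242] {}
scene riser 0.83 [5.649e-01 1.160e-02 5.000e-04] [357 279] {}
side strip_right 0.69 [ 0.4986 -0.0819  0.0467] [314 251] {}
side strip_left 0.74 [0.5184 0.1135 0.0487] [293 204] {}
side riser 0.83 [0.5658 0.0092 0.0025] [322 232] {}
```

View pics/w0.png

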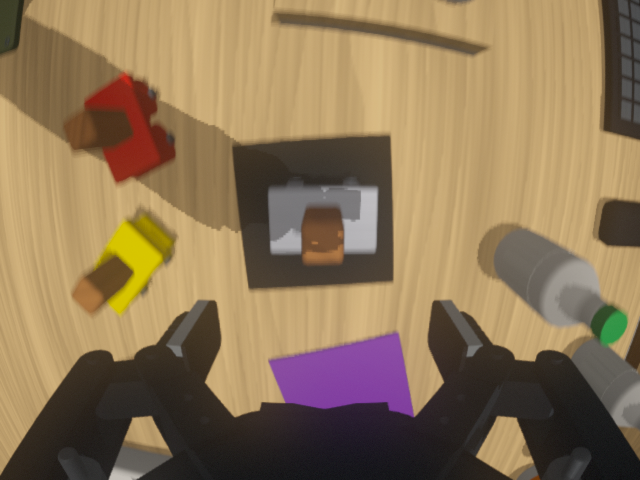

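The wrist view shows the handle at (322,250), centred between the open fingers, and the frame is square to the tool. I descend and grip.

>>> {"api": "step_arm", "payload": {"targets": [[[0.2,0,2.5],[0,0,0],0],[[0,0,2.5],[0,0,0],0],[[0,0,2.5],[0,0,0],0],[[0,0,2.5],[0,0,0],0],[[0,0,2.5],[0,0,0],0],[[0,0,1.9],[0,0,0],0],[[0,0,1.0],[0,0,0],0],[[0,0,0],[0,0,0],0]]}}

```text
clock: 3.13
position: [0.5002, -0.3069, 0.0748]
eef_rot: [-2.185, -2.251, 0.002]
contact_force: [-0.1, -0.2, 0.2]
finger_gap: 1.0
grasp_force: 0.0
```

>>> {"api": "step_arm", "payload": {"targets": [[[0,0,0],[0,0,0],1],[[0,0,0],[0,0,0],1],[[0,0,0],[0,0,0],1],[[0,0,0],[0,0,0],1],[[0,0,0],[0,0,0],1],[[0,0,0],[0,0,0],1],[[0,0,0],[0,0,0],1],[[0,0,0],[0,0,0],1]], "newtons": 100}}

```text
clock: 3.8
position: [0.5028, -0.3085, 0.0787]
eef_rot: [2.186, 2.253, 0.001]
contact_force: [-0.5, -0.3, 6.5]
finger_gap: 0.341
grasp_force: 98.7
```

>>> {"api": "step_arm", "payload": {"targets": [[[0,0,1.0],[0,0,0],1],[[0,0,-2.0],[0,0,0],1],[[0,0,-2.5],[0,0,0],1],[[0,0,-2.5],[0,0,-0.12],1],[[0,0,-2.5],[0,0,-0.12],1],[[0,0,-1.5],[0,0,-0.12],1],[[0,0,0],[0,0,-0.12],1],[[0,0,0],[0,0,-0.12],1]]}}

```text
clock: 4.47
position: [0.5021, -0.3081, 0.178]
eef_rot: [1.415, 2.804, -0.0]
contact_force: [-0.7, 0.7, -6.0]
finger_gap: 0.339
grasp_force: 99.9
```

>>> {"api": "step_arm", "payload": {"targets": [[[0,0,0],[0,0,-0.12],1],[[0,0,0],[0,0,-0.12],1],[[0,0,0],[0,0,-0.12],1],[[0,0,0],[0,0,-0.12],1],[[0,0,0],[0,0,-0.12],1],[[0,0,0],[0,0,-0.12],1],[[0,0,0],[0,0,-0.12],1],[[0,0,0],[0,0,0],1]]}}

```text
clock: 5.13
position: [0.501, -0.3074, 0.176]
eef_rot: [-0.155, -3.135, -0.002]
contact_force: [-0.1, 0.1, -4.7]
finger_gap: 0.341
grasp_force: 99.8
```

```bash
cat >> h.py <<'E'
def rel(xyz,ang=None):
    s=bot.read_state();M=R.from_rotvec(s["eef_rot"]).as_matrix()
    print("t",round(s["clock"],2),"pos",s["position"].round(4),"F",np.round(s["contact_force"],1),"toolY ang",np.degrees(np.arctan2(M[1,1],M[0,1])).round(2),"tilt",M[2].round(4),"j",s["joint_positions"].round(2))
    print("shift tool cm",(M.T@(np.array(xyz)-s["position"])*100).round(2))
E
python3 -c "
from h import *
rel([.4964,-.0835,.155])"
```

```text
t 5.13 pos [ 0.501  -0.3074  0.176 ] F [-0.1  0.1 -4.7] toolY ang 84.33 tilt [ 0.0026  0.0012 -1.    ] j [-0.55  0.4  -0.08  1.09 -0.   -0.45]
shift tool cm [ 2.66 22.24  2.14]
```

>>> {"api": "step_arm", "payload": {"targets": [[[0.3,2.5,0],[0,0,0],1],[[0.4,3.5,0],[0,0,0],1],[[0.4,3.5,0],[0,0,0],1],[[0.4,3.5,0],[0,0,0],1],[[0.4,3.5,0],[0,0,0],1],[[0.4,3.5,0],[0,0,0],1],[[0.4,2.2,0],[0,0,0],1],[[0,0,0],[0,0,0],1]]}}

```text
clock: 5.8
position: [0.4957, -0.0799, 0.1766]
eef_rot: [-0.155, -3.135, -0.005]
contact_force: [-0.5, 0.0, -4.7]
finger_gap: 0.34
grasp_force: 100.9
```

Run:
```python
from h import *
rel([.4964,-.0835,.1345])
look("wrist",["strip_left","strip_right","roller","riser"],save="w1")
look("side",["roller","strip_right","strip_left","mat"])
look("scene",["roller","strip_left","mat"])
```

```text
t 5.8 pos [ 0.4957 -0.0799  0.1766] F [-0.5  0.  -4.7] toolY ang 84.34 tilt [ 0.0031  0.0031 -1.    ] j [-0.16  0.25 -0.29  1.03  0.   -0.06]
shift tool cm [-0.12 -0.36  4.21]
wrist strip_left 0.72 [0.516  0.1186 0.0454] [551 232] {}
wrist strip_left 0.55 [ 0.5682  0.014  -0.0039] [427 281] {}
wrist roller 0.95 [ 0.311  -0.2259 -0.0033] [145  41] {}
wrist roller 0.93 [ 0.5004 -0.0793  0.0993] [325 260] {}
wrist roller 0.9 [ 0.2944 -0.3684 -0.0013] [33 65] {}
wrist riser 0.85 [ 0.5659  0.0149 -0.0034] [428 279] {}
side roller 0.96 [ 0.3013 -0.3678  0.0014] [290 373] {}
side roller 0.88 [ 0.5002 -0.0845  0.1021] [315 238] {}
side roller 0.58 [ 0.3137 -0.226  -0.0012] [273 325] {}
side roller 0.42 [ 0.6134 -0.0821  0.0508] [351 237] {}
side strip_right 0.76 [ 0.4996 -0.0818  0.0475] [315 251] {}
side strip_left 0.63 [0.521  0.1178 0.0468] [293 203] {}
side mat 0.59 [ 0.5407 -0.5537  0.0028] [417 400] {}
scene roller 0.84 [ 0.497  -0.0827  0.104 ] [313 234] {}
scene roller 0.84 [ 0.295  -0.3653  0.0009] [187 223] {}
scene roller 0.76 [ 0.306  -0.2279 -0.001 ] [241 219] {}
scene strip_left 0.69 [0.5105 0.1152 0.0511] [394 242] {}
scene mat 0.79 [ 0.4888 -0.3206  0.0048] [213 276] {}
scene mat 0.73 [0.5665 0.0084 0.0013] [356 280] {}
scene mat 0.7 [ 5.343e-01 -5.543e-01 -2.000e-04] [112 308] {}
```

View pics/w1.png

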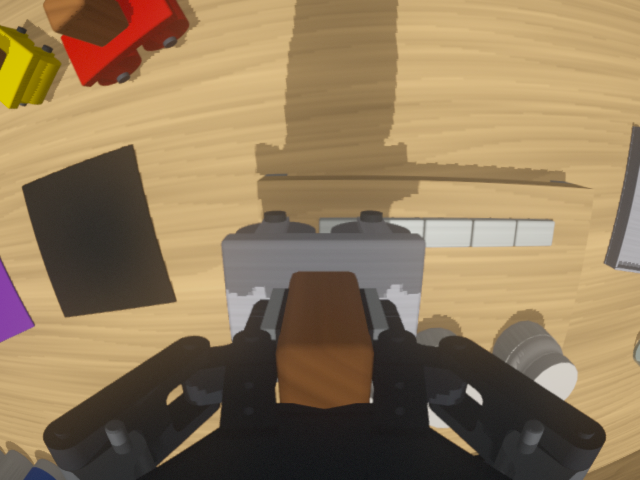

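The wrist view shows the strip from (318,222) to (553,232). The roller is held square to it, and the black mat lies clear at left, with corners (23,186), (133,146), (175,300) and (65,316).

Run:
```python
from h import *
c=bot.camera("wrist");fl=240/np.tan(np.radians(c["fov_y"]/2))
def W(uv,z):
    v=np.array([uv[0]-c["cx"],uv[1]-c["cy"]]);r=np.hypot(*v);t=r/fl
    d=rot(c["orientation"])@np.array([*(v/r*np.sin(t)),np.cos(t)]);o=np.array(c["origin"]);return (o+d*(z-o[2])/d[2])[:2].round(4)
print("right end far edge corner",W((318,220),.0545),"left end edges",W((552,219),.0545),W((553,246),.0545))
print("sec2/1 seams",W((424,219),.0545),W((424,246),.0545),W((472,219),.0545),W((472,246),.0545),W((515,219),.0545),W((515,246),.0545))
print("riser left front edge",W((590,188),.05))
m=np.array([W(p,.004) for p in [(23,186),(133,146),(175,300),(65,316)]]);print("mat",m.tolist(),m.mean(0))
z=c["origin"][2]
print("frame corners",W((224,238),.176-.0745+.06),W((424,238),.176-.0745+.06))
```

```text
right end far edge corner [ 0.4873 -0.0874] left end edges [0.504  0.1068] [0.5281 0.1099]
sec2/1 seams [ 0.4942 -0.0086] [ 0.5154 -0.0092] [0.4977 0.0305] [0.5196 0.0307] [0.5009 0.0692] [0.5238 0.0703]
riser left front edge [0.4805 0.1527]
mat [[0.4231, -0.407], [0.4107, -0.251], [0.5644, -0.2392], [0.5787, -0.3951]] [ 0.494225 -0.323075]
frame corners [ 0.4661 -0.1262] [ 0.4752 -0.0366]
```

The roller is within 1 mm of the strip line and at its right end. I lower it.

>>> {"api": "step_arm", "payload": {"targets": [[[0,0,1.0],[0,0,0],1],[[0,0,1.2],[0,0,0],1],[[0,0,1.0],[0,0,0],1],[[0,0,0.7],[0,0,0],1],[[0,0,0.4],[0,0,0],1],[[0,0,0.3],[0,0,0],1],[[0,0,0.2],[0,0,0],1],[[0,0,0.1],[0,0,0],1]]}}

```text
clock: 7.22
position: [0.4976, -0.0844, 0.129]
eef_rot: [0.158, 3.137, -0.0]
contact_force: [-2.5, 0.4, 3.2]
finger_gap: 0.34
grasp_force: 102.1
```

>>> {"api": "step_arm", "payload": {"targets": [[[0,0,0.2],[0,0,0],1],[[0,0,0.1],[0,0,0],1],[[0,0,0.1],[0,0,0],1],[[0,0,0],[0,0,0],1],[[0,0,0],[0,0,0],1],[[0,0,0],[0,0,0],1],[[0,0,0],[0,0,0],1],[[0,0,0],[0,0,0],1]]}}

```text
clock: 7.88
position: [0.4976, -0.0844, 0.1248]
eef_rot: [0.158, 3.137, -0.0]
contact_force: [-2.7, 0.4, 5.8]
finger_gap: 0.34
grasp_force: 102.7
```

>>> {"api": "step_arm", "payload": {"targets": [[[0,0,0.1],[0,0,0],1],[[0,0,0.1],[0,0,0],1],[[0,0,0],[0,0,0],1],[[0,0,0],[0,0,0],1],[[0,0,0],[0,0,0],1],[[0,0,0],[0,0,0],1],[[0,0,0],[0,0,0],1],[[0,0,0],[0,0,0],1]]}}

```text
clock: 8.55
position: [0.4976, -0.0845, 0.1246]
eef_rot: [0.158, 3.136, -0.0]
contact_force: [-6.2, 0.4, 17.8]
finger_gap: 0.337
grasp_force: 104.3
```

>>> {"api": "step_arm", "payload": {"targets": [[[0,0,0.2],[0,0,0],1],[[0,0,0],[0,0,0],1],[[0,0.2,0],[0,0,0],1],[[0,0.3,0],[0,0,0],1],[[0,0.4,0],[0,0,0],1],[[0,0.4,0],[0,0,0],1],[[0,0.4,0],[0,0,0],1],[[0,0.3,0],[0,0,0],1]]}}

```text
clock: 9.22
position: [0.4998, -0.0648, 0.1245]
eef_rot: [0.158, 3.134, -0.001]
contact_force: [-10.8, -0.6, 30.2]
finger_gap: 0.343
grasp_force: 105.6
```

>>> {"api": "step_arm", "payload": {"targets": [[[0.1,0.5,0],[0,0,0],1],[[0,0.5,0],[0,0,0],1],[[0,0.5,0],[0,0,0],1],[[0,0.5,0],[0,0,0],1],[[0,0.5,0],[0,0,0],1],[[0,0.5,0],[0,0,0],1],[[0,0.5,0],[0,0,0],1],[[0,0.5,0],[0,0,0],1]]}}

```text
clock: 9.88
position: [0.5036, -0.0248, 0.1244]
eef_rot: [0.158, 3.133, -0.001]
contact_force: [-8.6, -1.1, 28.8]
finger_gap: 0.342
grasp_force: 105.4
```

```bash
python3 -c "
from h import *
rel([.516,.1145,.1245])"
```

```text
t 9.88 pos [ 0.5036 -0.0248  0.1244] F [-8.6 -1.1 28.8] toolY ang 84.22 tilt [-4.6e-03 -2.0e-04 -1.0e+00] j [-0.05  0.29 -0.39  0.89 -0.    0.05]
shift tool cm [ 1.700e-01  1.398e+01 -1.000e-02]
```

>>> {"api": "step_arm", "payload": {"targets": [[[0.1,0.5,0],[0,0,0],1],[[0,0.5,0],[0,0,0],1],[[0,0.5,0],[0,0,0],1],[[0,0.5,0],[0,0,0],1],[[0,0.5,0],[0,0,0],1],[[0,0.5,0],[0,0,0],1],[[0,0.5,0],[0,0,0],1],[[0,0.5,0],[0,0,0],1]]}}

```text
clock: 10.55
position: [0.5076, 0.0154, 0.1244]
eef_rot: [0.158, 3.131, 0.001]
contact_force: [-8.0, -1.7, 26.5]
finger_gap: 0.339
grasp_force: 105.1
```

>>> {"api": "step_arm", "payload": {"targets": [[[0,0.5,0],[0,0,0],1],[[0,0.5,0],[0,0,0],1],[[0,0.5,0],[0,0,0],1],[[0,0.5,0],[0,0,0],1],[[0,0.5,0],[0,0,0],1],[[0,0.5,0],[0,0,0],1],[[0,0.5,0],[0,0,0],1],[[0,0.5,0],[0,0,0],1]]}}

```text
clock: 11.22
position: [0.5118, 0.0556, 0.1244]
eef_rot: [0.158, 3.131, 0.002]
contact_force: [-7.0, -0.9, 25.5]
finger_gap: 0.341
grasp_force: 105.0
```

>>> {"api": "step_arm", "payload": {"targets": [[[0,0.5,0],[0,0,0],1],[[0,0.5,0],[0,0,0],1],[[0,0.5,0],[0,0,0],1],[[0,0.5,0],[0,0,0],1],[[0,0.5,0],[0,0,0],1],[[0,0.5,0],[0,0,0],1],[[0,0.5,0],[0,0,0],1],[[0,0.5,0],[0,0,0],1]]}}

```text
clock: 11.88
position: [0.5159, 0.0959, 0.1244]
eef_rot: [0.158, 3.131, 0.004]
contact_force: [-6.6, -0.8, 24.1]
finger_gap: 0.341
grasp_force: 104.8
```

```bash
python3 -c "
from h import *
rel([.516,.1145,.1245])"
```

```text
t 11.88 pos [0.5159 0.0959 0.1244] F [-6.6 -0.8 24.1] toolY ang 84.22 tilt [-0.0062  0.0029 -1.    ] j [ 0.18  0.32 -0.34  0.9   0.    0.28]
shift tool cm [ 0.17  1.85 -0.  ]
```

>>> {"api": "step_arm", "payload": {"targets": [[[0,0.5,0],[0,0,0],1],[[0,0.5,0],[0,0,0],1],[[0,0.5,0],[0,0,0],1],[[0,0,0],[0,0,0],1],[[0,0,-0.2],[0,0,0],1],[[0,0,-0.5],[0,0,0],1],[[0,0,-1.5],[0,0,0],1],[[0,0,-2.5],[0,0,0],1]]}}

```text
clock: 12.55
position: [0.5125, 0.1092, 0.1643]
eef_rot: [-0.158, -3.131, 0.003]
contact_force: [0.0, -0.2, -5.2]
finger_gap: 0.34
grasp_force: 100.8
```

>>> {"api": "step_arm", "payload": {"targets": [[[0,0,-2.5],[0,0,0],1],[[0,-1,-1],[0,0,0],1],[[0,-2.5,0],[0,0,0],1],[[0,-4,0],[0,0,0],1],[[0,-4,0],[0,0,0],1],[[0,-4,0],[0,0,0],1],[[0,-4,0],[0,0,0],1],[[0,-3,0],[0,0,0],1]]}}

```text
clock: 13.22
position: [0.4909, -0.1177, 0.201]
eef_rot: [-0.161, -3.135, 0.003]
contact_force: [-0.0, 0.1, -4.9]
finger_gap: 0.342
grasp_force: 101.2
```

Run:
```python
from h import *
rel([.492,-.320,.18])
a=bot.camera("wrist")["color"][:,:,::-1];b=bot.camera("side")["color"][:,:,::-1]
cv2.imwrite("pics/w2.png",np.hstack([cv2.resize(a[150:350,300:600],(450,300)),cv2.resize(b[190:275,255:355],(350,300),interpolation=2)]))
look("scene",["mat"]);look("side",["mat"])
```

```text
t 13.22 pos [ 0.4909 -0.1177  0.201 ] F [-0.   0.1 -4.9] toolY ang 84.12 tilt [ 0.0019 -0.0019 -1.    ] j [-0.23  0.24 -0.24  1.09 -0.   -0.13]
shift tool cm [ -2.19 -20.11   2.13]
scene mat 0.97 [ 0.489  -0.3192  0.004 ] [214 276] {}
scene mat 0.73 [ 5.376e-01 -5.527e-01  3.000e-04] [113 309] {}
scene mat 0.17 [ 6.123e-01 -5.000e-04  5.570e-02] [360 280] {}
side mat 0.69 [ 0.5411 -0.5519  0.0042] [417 399] {}
side mat 0.6 [ 0.4892 -0.3211  0.0012] [350 329] {}
```

View pics/w2.png

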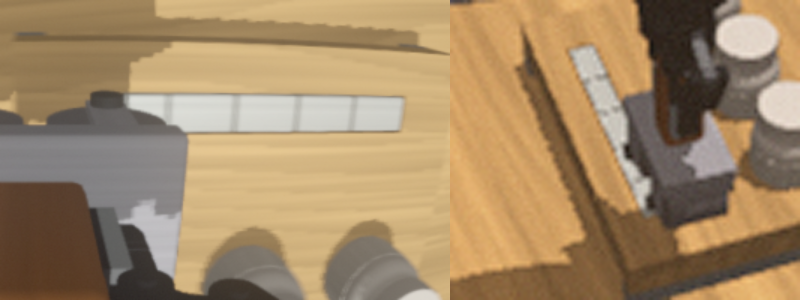

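Strip sections now look flush with the wood, with no raised edges at (265,112) in the crop, and the jars are undisturbed. I carry the roller to the mat centre at about (0.491, -0.321).

>>> {"api": "step_arm", "payload": {"targets": [[[-0.3,-2.5,0],[0,0,0],1],[[-0.3,-3,0],[0,0,0],1],[[-0.3,-3,0],[0,0,0],1],[[-0.3,-3,0],[0,0,0],1],[[-0.3,-3,0.5],[0,0,0],1],[[-0.3,-3,1.0],[0,0,0],1],[[-0.3,-2.7,1.0],[0,0,0],1],[[0,0,1.0],[0,0,0],1]]}}

```text
clock: 14.18
position: [0.4943, -0.3216, 0.1665]
eef_rot: [0.162, 3.136, -0.007]
contact_force: [1.4, 0.2, -4.7]
finger_gap: 0.338
grasp_force: 102.5
```

>>> {"api": "step_arm", "payload": {"targets": [[[0,0,2.0],[0,0,0],1],[[0,0,2.0],[0,0,0],1],[[0,0,1.5],[0,0,0],1],[[0,0,1.2],[0,0,0],1],[[0,0,0.8],[0,0,0],1],[[0,0,0.3],[0,0,0],1],[[0,0,0],[0,0,0],1],[[0,0,0],[0,0,0],1]]}}

```text
clock: 14.85
position: [0.4936, -0.3169, 0.0898]
eef_rot: [0.157, 3.137, -0.001]
contact_force: [-0.6, -0.9, -5.4]
finger_gap: 0.343
grasp_force: 102.6
```

Run:
```python
from h import *
rel([.491,-.321,.0785])
look("scene",["roller","mat"]);look("side",["roller","mat"])
```

```text
t 14.85 pos [ 0.4936 -0.3169  0.0898] F [-0.6 -0.9 -5.4] toolY ang 84.28 tilt [-6.e-04 -3.e-04 -1.e+00] j [-0.57  0.45 -0.23  0.89 -0.   -0.47]
shift tool cm [ 0.22 -0.44  1.13]
scene roller 0.67 [ 0.3039 -0.2224  0.0017] [243 218] {}
scene roller 0.65 [ 0.4921 -0.3125  0.0164] [216 273] {}
scene mat 0.84 [ 5.374e-01 -5.509e-01 -2.000e-04] [114 309] {}
scene mat 0.79 [ 0.4849 -0.3175  0.0058] [214 274] {}
side roller 0.9 [ 0.3097 -0.2258 -0.002 ] [271 325] {}
side roller 0.88 [ 0.5024 -0.3193  0.0126] [355 324] {}
side roller 0.84 [ 2.992e-01 -3.692e-01 -2.000e-04] [289 374] {}
side mat 0.96 [ 0.4906 -0.3219  0.0039] [351 328] {}
side mat 0.93 [ 0.5413 -0.5528  0.0049] [418 399] {}
```

>>> {"api": "step_arm", "payload": {"targets": [[[0.2,-0.2,0],[0,0,0],1],[[0.2,-0.2,0],[0,0,0],1],[[0,0,0.4],[0,0,0],1],[[0,0,0.3],[0,0,0],1],[[0,0,0.2],[0,0,0],1],[[0,0,0.1],[0,0,0],1],[[0,0,0.1],[0,0,0],1],[[0,0,0],[0,0,0],1]]}}

```text
clock: 15.82
position: [0.4882, -0.3206, 0.0788]
eef_rot: [-0.158, -3.137, 0.0]
contact_force: [-2.3, 0.4, 1.8]
finger_gap: 0.338
grasp_force: 103.2
```

>>> {"api": "step_arm", "payload": {"targets": [[[0,0,0],[0,0,0],0.6],[[0,0,0],[0,0,0],0.5],[[0,0,0],[0,0,0],0.3],[[0,0,0],[0,0,0],0],[[0,0,0],[0,0,0],0],[[0,0,0],[0,0,0],0],[[0,0,0],[0,0,0],0],[[0,0,0],[0,0,0],0]]}}

```text
clock: 16.48
position: [0.4886, -0.3207, 0.0783]
eef_rot: [0.158, 3.138, -0.0]
contact_force: [-0.3, -0.1, 0.4]
finger_gap: 1.002
grasp_force: 0.0
```

>>> {"api": "step_arm", "payload": {"targets": [[[0,0,-0.5],[0,0,0],0],[[0,0,-1.5],[0,0,0],0],[[0,0,-2],[0,0,0],0],[[0,0,-2.5],[0,0,0],0],[[0,0,-2.5],[0,0,0],0],[[0,0,-2.5],[0,0,0],0],[[0,0,-2],[0,0,0],0],[[0,0,-1],[0,0,0],0]]}}

```text
clock: 17.15
position: [0.4897, -0.3215, 0.2268]
eef_rot: [0.158, 3.133, -0.004]
contact_force: [1.0, -0.7, 0.3]
finger_gap: 0.998
grasp_force: 0.0
```

Run:
```python
from h import *
rel([.525,0,.23])
c=look("wrist",["roller","mat"])
a=c["color"][:,:,::-1];d=look("side",["roller","mat"])["color"][:,:,::-1];s=look("scene",["roller","mat"])["color"][:,:,::-1]
cv2.imwrite("pics/e.png",np.vstack([np.hstack([cv2.resize(a,(400,300)),cv2.resize(d[170:410,220:460],(300,300))]),np.hstack([cv2.resize(s[180:330,130:330],(400,300)),cv2.resize(d[180:280,260:360],(300,300),interpolation=2)])]))
```

```text
t 17.15 pos [ 0.4897 -0.3215  0.2268] F [ 1.  -0.7  0.3] toolY ang 84.23 tilt [-0.0044 -0.0023 -1.    ] j [-0.58  0.36  0.    1.2   0.   -0.48]
shift tool cm [-0.28 32.34 -0.39]
wrist roller 0.97 [ 0.491  -0.324   0.0006] [321 206] {}
wrist roller 0.78 [ 3.102e-01 -2.267e-01  3.000e-04] [401  22] {}
wrist roller 0.68 [ 0.2944 -0.3703 -0.0031] [255  21] {}
wrist mat 0.64 [ 4.907e-01 -3.231e-01  2.000e-04] [322 206] {}
wrist mat 0.58 [ 0.5371 -0.5474  0.0011] [134 267] {}
side roller 0.97 [ 0.3103 -0.2252 -0.0031] [271 325] {}
side roller 0.95 [ 0.2998 -0.3645  0.0005] [289 372] {}
side roller 0.86 [ 0.4948 -0.3184  0.0023] [352 327] {}
side mat 0.77 [ 0.5425 -0.5521  0.0043] [418 399] {}
side mat 0.61 [ 0.4922 -0.3222  0.0017] [352 328] {}
side mat 0.61 [0.6174 0.0033 0.0502] [339 217] {}
scene roller 0.9 [ 3.071e-01 -2.226e-01  2.000e-04] [243 219] {}
scene roller 0.87 [ 0.2964 -0.3683  0.0038] [186 223] {}
scene roller 0.69 [ 0.4883 -0.3179  0.006 ] [214 275] {}
scene roller 0.54 [0.6158 0.0054 0.0568] [363 280] {}
scene mat 0.73 [ 0.4864 -0.3165  0.0043] [215 275] {}
scene mat 0.67 [ 0.538  -0.5557  0.0021] [111 309] {}
```

View pics/e.png

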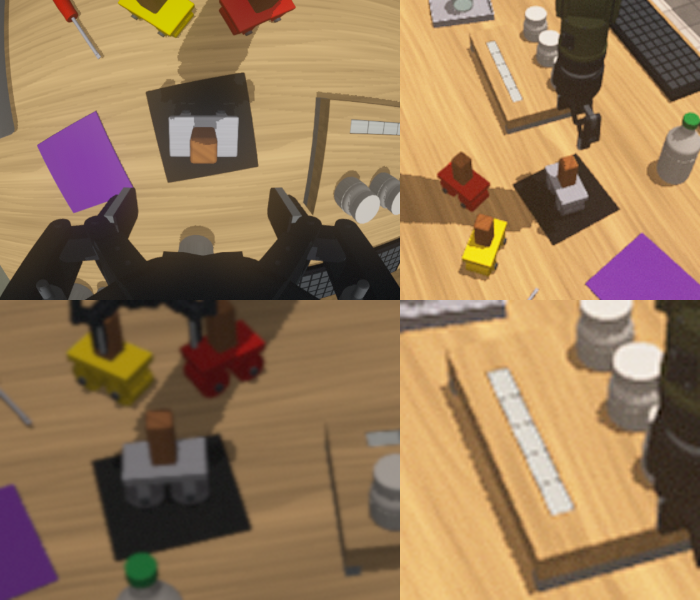

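The roller stands upright on the middle of the black mat (pixel (203,135) in the wrist panel) and the gripper is clear. The strip looks flush along its whole length, from (500,370) to (560,515) in the lower right panel.

```bash
python3 -c "
from plant import bot
print(bot.sign_off())"
```

```text
the job is handed in; nothing more can be done
None
```

I rolled the strip from end to end at about 24–30 N, and it looks flush along its whole length in the pictures; the roller is back upright on the middle of the black mat, released, and the job is handed in at about 17 s of the 56 s.

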